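# Index the vial carousel to its opening and unload the vial

## Task

Press the sprung lever low on the side of the vial carousel, letting it come fully up after each press, exactly as many times as it takes to bring the capped vial round to the opening in the cover (each full press moves everything on one place). Then lift the vial out by its cap through the opening and stand it gently upright in the shallow steel tray. Turn the carousel with the lever only, do not touch the vial before it is at the opening, leave the two blanking plugs in the carousel and do not disturb the bottle, dish and timer standing about.

Things in the scene. Friction and masses are not known exactly. Their poses are not given: they have to be found in the camera images.
- indexer: White bench carousel fixed to the worktop, 171 mm tall, its lever side turned to the robot's right. Origin under its axis at worktop level, z up; lever side = own -x. Base plate x -90..65, y -55..55, top at z 9 mm; pedestal x -20..60, y -46..46 to z 115; on it a drum of radius 70, z 115 to 171. 8 places, 45 degrees apart, radius 50; a full press moves all one place anticlockwise from above.
- overhang (a point): Edge of the drum's underside on the lever side (carousel x -70, y 0, z 115 mm). The drum stands out over the lever so far that a gripper held vertical hits it: close the fingers and lean the tool 30 to 45 degrees, gripper out on the lever side (carousel -x), fingers pointing down and inward (+x). A tall microscope stands left of the carousel: swing past it high and near the base.
- opening (a point): Middle of the opening in the 3 mm aluminium cover, at the cover's top: carousel x 0, y -50, z 171 mm; axes as the carousel. It is about 30 mm wide. Elsewhere the cover has only an 20 mm wide circular track for caps to stand up through; bodies cannot pass. The vial starts 2, 3 or 4 places before it. Fingers closing on the cap along the carousel's y have free room.
- vial: Amber screw-cap vial, 56 mm tall, about 22 g: body 25 mm diameter to 38 mm height, then a ribbed cap 14 mm in diameter, by far the thickest thing standing up through the track; it shows about 13 mm above the cover. Origin at the centre of its underside, z up. In the carousel its underside is 128 mm above the worktop, with 1 to 2 mm of play.
- plug_a: Bare aluminium blanking plug, in a carousel place of its own: 25 mm diameter, 36 mm tall, with a thin stem 8 mm in diameter to 50 mm height that stands 7 mm above the cover. Origin at the centre of its underside.
- plug_b: Second blanking plug, same as plug_a.
- lever (a joint): Lever angle in rad: 0 up, 0.22 down at the stop. A ratchet turns the carousel on the way down only and evenly, so press right down to the stop (0.212 or more); a shorter press leaves the places short of their stations and may not count. It must come back under 0.01 before the next press. Pressing takes about 5 to 10 N, more when fast (50 mm/s is good); a spring lifts it again.
- lever_pad (a point): Middle of the top face of the black lever pad (24 mm along x, 46 along y), axes as the carousel when up. Up: carousel x -78, y 0, 44.5 mm above the worktop; pressed it sinks 17 mm to the stop. The lever is hinged 78 mm behind it in the pedestal.
- star_wheel (a joint): Angle of the carousel in rad, 0 at the start, growing anticlockwise seen from above: 0.785 per full press.
- tray: Shallow rectangular steel tray fixed to the worktop, 120 mm along its x, 90 mm along its y, rim 10 mm high, walls 3 mm. Origin at the centre of its underside, z up.
- tray_floor (a point): Centre of the tray's inner floor, 3 mm above the worktop.
- bottle: Amber bottle with white cap, 51 mm diameter, 96 mm tall, standing on the worktop; bystander. Origin at the centre of its underside.
- dish: Round petri dish 58 mm, 12 mm high; bystander. Origin at the centre of its underside.
- bench_timer: Flat bench timer 64x64x16 mm with four keys; bystander. Origin at the centre of its underside.
Mind the look-alikes: they are no part of the job. Leave any blue or purple look-alike of the vial alone. Several things have the shape of the tray; the one meant has the colours described above.

How it is judged:
On the way, in this order (a step that is already met when the one before it is completed fails the run):
1. the vial has been brought to the opening and the lever is up again (horizontal distance between vial and opening below 0.008 m and z of vial in the frame of indexer below 0.135 m and value of joint lever below 0.02 rad), for 0.2 s.
2. the vial has been lifted out through the opening (z of vial in the frame of indexer above 0.172 m and horizontal distance between vial and opening below 0.03 m).
At the end, for the whole second after the job is handed in: The vial stands upright (within 0.1 rad) and at rest on the tray's floor, inside its rim; the lever is up (under 0.02 rad); both blanking plugs are still down in their places in the carousel (x of vial in the frame of tray between -0.05 and 0.05 m and y of vial in the frame of tray between -0.035 and 0.035 m and z of vial in the frame of tray below 0.008 m and angle between vial's own z axis and vertical below 0.1 rad and linear speed of vial below 0.02 m/s and value of joint lever below 0.02 rad and z of plug_a in the frame of indexer between 0.12 and 0.135 m and horizontal distance between each of plug_a, plug_b and indexer below 0.056 m and z of plug_b in the frame of indexer between 0.12 and 0.135 m); the robot touches nothing.
It fails at once if the vial (while still in the carousel away from the opening), a plug or the star wheel is pushed by the fingers ((contact force between the fingers and vial above 0.5 N and horizontal distance between vial and indexer below 0.06 m and z of vial in the frame of indexer between 0.12 and 0.14 m and horizontal distance between vial and opening above 0.015 m) or contact force between the fingers and plug_a above 1.5 N or contact force between the fingers and plug_b above 1.5 N or contact force between the fingers and star_wheel above 1.5 N).
It fails at once if the carousel is moved on past the place where the vial is at the opening (z of vial in the frame of indexer between 0.12 and 0.135 m and x of vial in the frame of indexer above 0.02 m and y of vial in the frame of indexer below 0 m and horizontal distance between vial and indexer below 0.06 m).
It fails at once if the vial is tipped over (angle between vial's own z axis and vertical above 0.7 rad).
It fails at once if the vial is dropped or banged into the tray (horizontal distance between vial and tray below 0.08 m and z of vial in the frame of tray below 0.03 m and linear speed of vial above 0.45 m/s).
It fails at once if the bottle, the dish or the timer is moved more than 15 mm (distance of any of bottle, dish, bench_timer from where it was at the start of the episode above 0.015 m).
It also fails if it takes over 64 s, if anything falls off the work surface, if the arm or the gripper's body presses on something with over 40 N, if the wrist force passes 120 N, or if a joint passes its speed limit or range.

## Robot

A 6-joint arm with a two-finger parallel gripper is mounted at the origin on a cart in front of the work surface, level with it; the furniture and walls round the work are solid. World frame = base frame: x ahead of the robot, y to its left, z up, the work surface at z = 0. Lengths are in m, angles in rad, forces in N, time in s.
With the tool pointing down it reaches from about 0.25 to 0.775 m from the base axis. Payload 4 kg.
Tool frame: the origin (TCP) lies at the very end of the fingers, on their centre line; the grasp point (between the pads) lies 19 mm behind it; z points along the fingers, y is the line along which they close (so a half turn about z gives the same grasp; the last joint's range is limited). The gripper opens to 94 mm and grips with 3 to 60 N. Pads are 16 mm wide; open, the fingers measure 119 mm over their backs; the gripper's body (75 mm by 177 mm) begins 78 mm behind the grasp point.
Start: joints at [-1.263, 0.087, 1.371, -0, 1.684, -0.103], TCP at [0.22, -0.504, 0.206] pointing down, gripper open.
Joint ranges: [-3.1, 3.1], [-0.76, 2.03], [0.27, 2.55], [-1.08, 4.22], [0.17, 2.65], [-2.57, 2.57]. Speed limits (rad/s): [2.79, 2.79, 3.14, 3.14, 3.14, 3.14].

## Interface

Orientations are given as [roll, pitch, yaw] about the fixed x, y, z axes, in that order (R = Rz(yaw) Ry(pitch) Rx(roll)).
In Python, from bench import robot, vision gives the robot as it stands.
- The arm moves only by the shell command python3 -m crank 'ROWS'. ROWS is JSON, a list of rows, each a list of 3 entries, a list of its own where there are three numbers: the closure, from 0 (fully open) to 1 (shut), then the shift along the tool's x, y, z in m, then the turn, a rotation vector about the tool's x, y, z in degrees. A call has 1 to 8 rows; each row shifts and turns the commanded pose from where the row before left it, along the tool's axes as they then stand; what a row does not reach is not made up. A row lasts 1/10 s, in which the tool goes at most 50 mm and 8.59 degrees, less where a joint would pass 70% of its speed; a pose out of reach is approached as far as the arm can. A call with a gripper value outside its range is refused whole. The fingers move at their own pace and stop on an object; the grip force is fixed at half the most. Time passes only in rows, so rows that do not move let the fingers close. It gives the time, the measured TCP pose, the force, the opening and the grip force at its end, in the units of the state.
- robot.get_obs(): the state, without advancing time (a new reading comes with each control period).
- vision.snapshot(name): name is "scene" or "top"; returns a dict with "color" (480x640x3 uint8, red, green, blue), "z_map" (480x640 float32, m along the optical axis (not along the pixel's ray), 0 where there is no reading), "fx", "fy", "cx", "cy" (pixels), "dist" ([k1, k2, p1, p2, k3] as OpenCV has them; the pictures are not rectified), "R" (3x3) and "t" (3): a world point X has camera coordinates R X + t. Camera axes: x right, y down, z forward; pixel columns grow to the right and rows downward; lengths in m; the calibration is good to about 2 mm. A picture is of the moment at which its call begins.
- robot.close_job(): hands the job in; it is judged then, once.
The state is a dict: "time": time; "joint_positions": joint angles; "qvel": joint speeds; "joint_torque": joint torques, N m; "tool_pos": TCP position; "ee_rot": TCP orientation; "wrist_force": force on the tool from outside, world axes, zero at the start; "wrist_torque": the same for the moment, N m; "width": finger opening in m; "finger_force": force on a finger pad.
Only numpy, scipy, OpenCV 4.12 (cv2) and the standard library are available. Lean on these libraries where they do the work, as an engineer would, in place of code of your own. Each camera call takes 0.05 s, during which the arm holds its last target. There are 200 camera calls.

## Working session

There is one attempt and no reset: what is moved stays moved. The work goes in short steps, Python scripts to look and compute and a shell command to move; the robot and the scene stay as the last step left them, time stands still between calls to the robot, and variables do not carry over. Pictures are saved under pics/ and viewed, at most 10 in all, crops included, and the job is handed in when it is done.

```bash
mkdir -p pics; ls; python3 - <<'E'
from bench import robot, vision
import cv2,pickle
for n in("scene","top"):
    s=vision.snapshot(n); pickle.dump(s,open(n+".pkl","wb"))
    cv2.imwrite(f"pics/{n}.png",s["color"][...,::-1]); print(n,s["fx"],s["cx"],s["cy"],s["dist"],s["R"],s["t"])
print(robot.get_obs())
E
```

```text
pics
scene 616.881719004502 313.99996581292254 242.59195601459697 [-0.08469434  0.          0.          0.          0.        ] [[-0.88292831 -0.46915927 -0.01808833]
 [-0.25790719  0.51683782 -0.81631032]
 [ 0.39232829 -0.71607838 -0.57733029]] [0.28622387 0.40779252 0.68605537]
top 505.2657382110964 308.5016917752909 243.84614229654025 [0.0468559 0.        0.        0.        0.       ] [[ 0.02437125 -0.99967513  0.00746192]
 [-0.99003232 -0.02517053 -0.13857289]
 [ 0.1387157  -0.00401035 -0.99032413]] [-0.39436308  0.50386937  0.91095065]
{'time': 0.1, 'joint_positions': array([-1.26310076e+00,  8.78948489e-02,  1.37209094e+00,  1.20234813e-05,
        1.68358276e+00, -1.03114541e-01]), 'qvel': array([-0.00022432, -0.00284451, -0.00180167,  0.00111162,  0.00108667,
       -0.00150748]), 'joint_torque': array([ 2.37766784e-03, -3.41253734e+01, -3.03302908e+01,  7.20034470e-02,
        3.03751510e-02, -1.00755196e-04]), 'tool_pos': array([ 0.21948822, -0.50377706,  0.20441987]), 'ee_rot': array([-3.13962848e+00, -2.15269053e-04,  4.10811238e-01]), 'wrist_force': array([-0.49072446,  0.41404068,  0.05146386]), 'wrist_torque': array([ 0.01577844,  0.05860462, -0.04376742]), 'finger_force': 0.0, 'width': 0.0939128760439514}
```

View pics/scene.png

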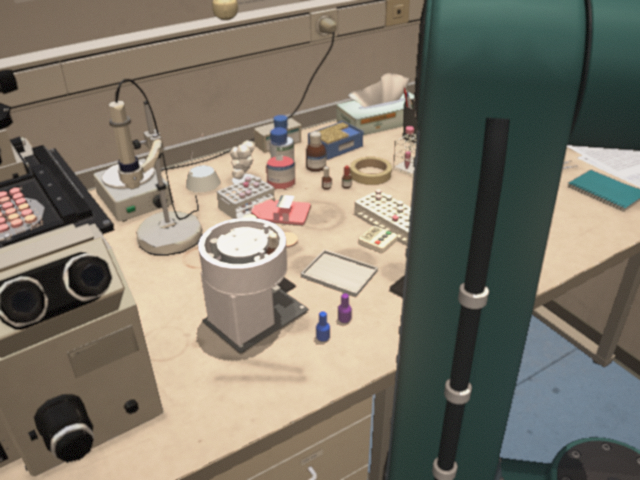

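View pics/top.png

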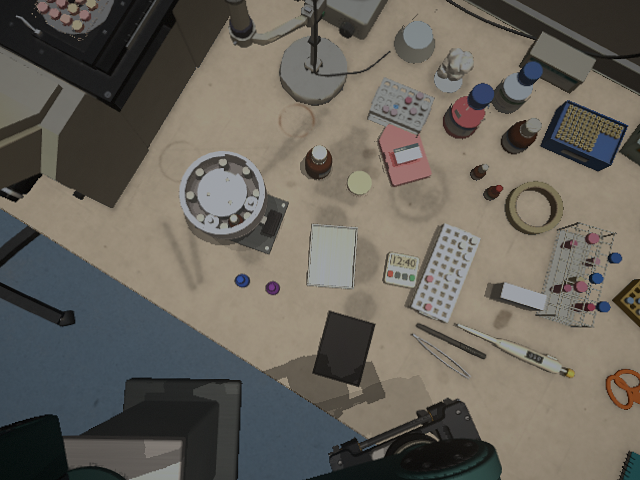

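The scene view shows the white carousel at (243,270) and the pale tray at (338,272). The top view shows the drum at (222,193), the lever and base plate at (268,222), the tray at (331,256), the bottle at (319,162), the dish at (359,183) and the timer at (402,268). I'll zoom in on the drum next.

```bash
cat > h.py <<'E'
import numpy as np,cv2,pickle
def K(s): return np.array([[s["fx"],0,s["cx"]],[0,s["fy"],s["cy"]],[0,0,1.]])
def ray(s,px,z):
    u=cv2.undistortPoints(np.array(px,float).reshape(-1,1,2),K(s),np.array(s["dist"])).reshape(-1,2)
    d=np.c_[u,np.ones(len(u))]@s["R"]; c=-s["R"].T@s["t"]
    return c+d*((z-c[2])/d[:,2])[:,None]
def proj(s,P):
    return cv2.projectPoints(np.array(P,float).reshape(-1,3),cv2.Rodrigues(np.array(s["R"]))[0],np.array(s["t"]),K(s),np.array(s["dist"]))[0].reshape(-1,2)
E
python3 - <<'E'
from h import *
s=pickle.load(open("top.pkl","rb"));t=pickle.load(open("scene.pkl","rb"))
a=cv2.resize(s["color"][140:260,170:300],None,fx=6,fy=6,interpolation=cv2.INTER_CUBIC)[:,:,::-1][:600]
cv2.imwrite("pics/c1.png",a[:600,:780])
b=cv2.resize(t["color"][210:355,190:320],None,fx=4.1,fy=4.1,interpolation=cv2.INTER_CUBIC)[:,:,::-1]
cv2.imwrite("pics/c2.png",b)
E
```

```text
(no output)
```

View pics/c1.png

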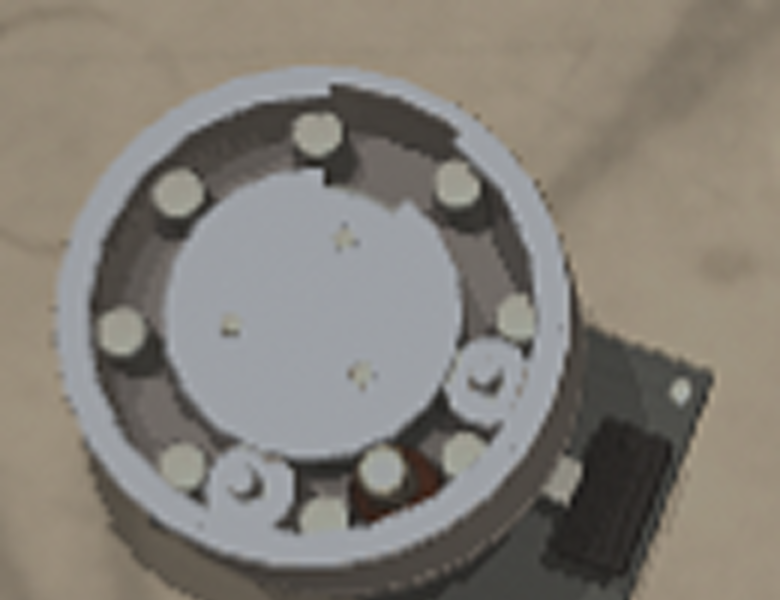

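View pics/c2.png

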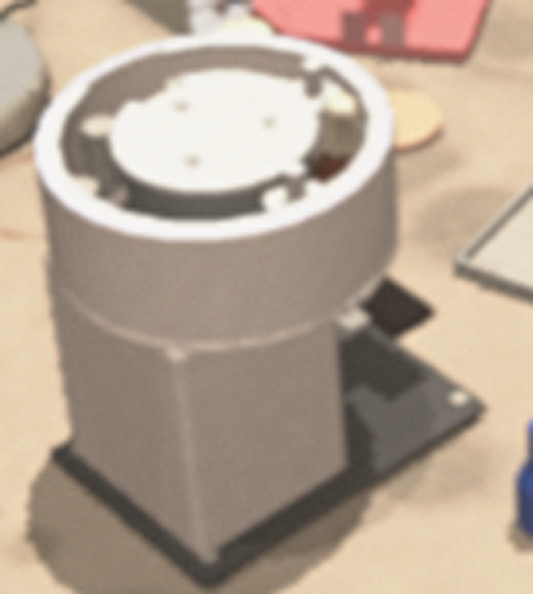

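```bash
cat > meas.py <<'E'
from h import *
s=pickle.load(open("top.pkl","rb"));t=pickle.load(open("scene.pkl","rb"))
def cloud(s):
    v,u=np.mgrid[0:480,0:640]; q=np.c_[u.ravel(),v.ravel()].astype(float)
    n=cv2.undistortPoints(q.reshape(-1,1,2),K(s),np.array(s["dist"])).reshape(-1,2)
    return (((np.c_[n,np.ones(len(n))]*s["z_map"].reshape(-1,1))-s["t"])@s["R"]).reshape(480,640,3)
P=cloud(s); hsv=cv2.cvtColor(s["color"],cv2.COLOR_RGB2HSV)
roi=np.zeros((480,640),bool); roi[140:260,165:300]=1
m=(np.abs(P[...,2]-.171)<.006)&roi
pts=ray(s,np.argwhere(m)[:,::-1],.171)[:,:2].astype(np.float32)
(c,r)=cv2.minEnclosingCircle(pts); print("drum",c,r,"z med",np.median(P[m][:,2]))
pad=roi&(P[...,2]>.034)&(P[...,2]<.055)&(hsv[...,2]<70)
pp=ray(s,np.argwhere(pad)[:,::-1],.0445)[:,:2].astype(np.float32); print("pad",pad.sum(),cv2.minAreaRect(pp),P[pad][:,2].mean())
cr=lambda L:[((x+.5)/6-.5+170,(y+.5)/6-.5+140) for x,y in L]
n=ray(s,cr([(328,90),(460,135),(405,210),(324,180)]),.171); print("notch",n)
print("vial cap",ray(s,cr([(382,470)]),.184),"plugs",ray(s,cr([(480,375),(245,480)]),.178), "padcorn",ray(s,cr([(600,418),(672,440),(615,580),(545,555)]),.0445)[:,:2])
for n,mm in {"steel":(slice(215,295),slice(298,365)),"black":(slice(305,390),slice(308,380))}.items():
    print(n,np.median(s["color"][mm].reshape(-1,3),0))
# tray: contour by depth/colour
g=s["color"].astype(int); r=np.zeros((480,640),np.uint8); sub=g[210:300,295:370]
sat=hsv[210:300,295:370,1]; r[210:300,295:370]=(sat<45)*255
cs=max(cv2.findContours(r,0,2)[0],key=cv2.contourArea); print("tray px",cv2.minAreaRect(cs))
print("tray",cv2.minAreaRect(ray(s,cs.reshape(-1,2),.010)[:,:2].astype(np.float32)))
for nm,px,z in(("bottle",(319,153),.096),("dish",(359,183),.012),("timer",(402,268),.016),("blue",(243,280),.05),("purple",(273,287),.05)): print(nm,ray(s,[px],z)[0])
# things tall
for lo in (.1,.2,.3):
    q=P[(P[...,2]>lo)&(P[...,2]<.7)&(P[...,0]>.1)]; q=q[(q[:,1]>.0)]
    import collections
    print(lo,sorted(collections.Counter(map(tuple,np.round(q[:,:2]/.1).astype(int))).items())[:40])
E
python3 meas.py
```

```text
drum (0.5760680437088013, -0.2387721985578537) 0.0698130652308464 z med 0.17079883366503817
pad 313 ((0.5514882206916809, -0.31212282180786133), (0.02404516190290451, 0.046233657747507095), 70.51383209228516) 0.044503901809263474
notch [[ 0.63901026 -0.23937016  0.171     ]
 [ 0.62738115 -0.27585494  0.171     ]
 [ 0.60592348 -0.2617628   0.171     ]
 [ 0.61368718 -0.23942348  0.171     ]]
vial cap [[ 0.53141442 -0.26059425  0.184     ]] plugs [[ 0.55910881 -0.28474549  0.178     ]
 [ 0.5288725  -0.22347634  0.178     ]] padcorn [[ 0.57605466 -0.30710612]
 [ 0.56964805 -0.32980677]
 [ 0.52497018 -0.31353373]
 [ 0.53226459 -0.29155704]]
steel [156. 145. 128.]
black [49. 46. 43.]
tray px ((332.3309020996094, 256.4187316894531), (47.4927864074707, 63.386573791503906), 4.635463714599609)
tray ((0.4945918321609497, -0.4278790056705475), (0.09060102701187134, 0.12262991070747375), 86.78953552246094)
bottle [ 0.67068433 -0.39631942  0.096     ]
dish [ 0.63965372 -0.47764229  0.012     ]
timer [ 0.47453192 -0.56079167  0.016     ]
blue [ 0.44194879 -0.26366815  0.05      ]
purple [ 0.43051871 -0.3188251   0.05      ]
0.1 [((np.int64(2), np.int64(0)), 654), ((np.int64(2), np.int64(1)), 60), ((np.int64(5), np.int64(0)), 22), ((np.int64(6), np.int64(0)), 3266), ((np.int64(6), np.int64(1)), 489), ((np.int64(7), np.int64(0)), 2217), ((np.int64(7), np.int64(1)), 149), ((np.int64(8), np.int64(0)), 1894), ((np.int64(8), np.int64(1)), 1099), ((np.int64(9), np.int64(0)), 36)]
0.2 [((np.int64(2), np.int64(0)), 197), ((np.int64(2), np.int64(1)), 3), ((np.int64(5), np.int64(0)), 22), ((np.int64(6), np.int64(0)), 3210), ((np.int64(7), np.int64(0)), 2217), ((np.int64(7), np.int64(1)), 149), ((np.int64(8), np.int64(0)), 1894), ((np.int64(8), np.int64(1)), 1099)]
0.3 [((np.int64(6), np.int64(0)), 1358), ((np.int64(7), np.int64(0)), 249)]
```

```bash
cat > plan.py <<'E'
import sys,numpy as np
from scipy.spatial.transform import Rotation as Q
from bench import robot
YAW=71.1; C=np.array([.5760,-.2388,0]); ex=np.array([np.cos(np.radians(YAW)),np.sin(np.radians(YAW)),0]); ey=np.array([-ex[1],ex[0],0])
def w(x,y,z): return C+x*ex+y*ey+np.array([0,0,z])
def plan(p,lean=None,yaw=YAW):
    o=robot.get_obs(); R=Q.from_euler("xyz",o["ee_rot"])
    print("t",o["time"],"pos",o["tool_pos"].round(4),"rpy",np.degrees(o["ee_rot"]).round(1),"F",o["wrist_force"].round(1),"w",round(o["width"],4),"q",o["joint_positions"].round(2))
    d=o["tool_pos"]-C; print(" carousel xyz mm",(1000*np.array([d@ex,d@ey,d[2]])).round(1))
    if lean is not None:
        T=Q.from_euler("z",yaw,degrees=True)*Q.from_euler("x",180,degrees=True)*Q.from_euler("y",lean,degrees=True)
        print(" turn deg",np.degrees((R.inv()*T).as_rotvec()).round(2),"Tz",T.as_matrix()[:,2].round(2))
    print(" shift mm",(1000*R.inv().apply(p-o["tool_pos"])).round(1), "world",(1000*(p-o["tool_pos"])).round(1))
E
python3 - <<'E'
from plan import *
plan(w(-.15,0,.2),0); plan(w(-.15,0,.2),35); plan(w(-.15,0,.2),-35)
E
```

```text
t 0.1 pos [ 0.2195 -0.5038  0.2044] rpy [-179.9   -0.    23.5] F [-0.5  0.4  0.1] w 0.0939 q [-1.26  0.09  1.37  0.    1.68 -0.1 ]
 carousel xyz mm [-366.2  251.5  204.4]
 turn deg [ -0.1   -0.06 -47.56] Tz [ 0. -0. -1.]
 shift mm [331.4  10.2   4.5] world [307.9 123.1  -4.4]
t 0.1 pos [ 0.2195 -0.5038  0.2044] rpy [-179.9   -0.    23.5] F [-0.5  0.4  0.1] w 0.0939 q [-1.26  0.09  1.37  0.    1.68 -0.1 ]
 carousel xyz mm [-366.2  251.5  204.4]
 turn deg [ 14.42  32.88 -46.07] Tz [ 0.19  0.54 -0.82]
 shift mm [331.4  10.2   4.5] world [307.9 123.1  -4.4]
t 0.1 pos [ 0.2195 -0.5038  0.2044] rpy [-179.9   -0.    23.5] F [-0.5  0.4  0.1] w 0.0939 q [-1.26  0.09  1.37  0.    1.68 -0.1 ]
 carousel xyz mm [-366.2  251.5  204.4]
 turn deg [-14.61 -33.   -46.01] Tz [-0.19 -0.54 -0.82]
 shift mm [331.4  10.2   4.5] world [307.9 123.1  -4.4]
```

Positive lean about tool y points the fingers inward. Next: shift, yaw, then lean.

```bash
python3 -m crank '[[1,[0.042,0.001,0],[0,0,0]],[1,[0.042,0.001,0],[0,0,0]],[1,[0.042,0.001,0],[0,0,0]],[1,[0.042,0.001,0],[0,0,0]],[1,[0.042,0.001,0],[0,0,0]],[1,[0.042,0.001,0],[0,0,0]],[1,[0.042,0.002,0],[0,0,0]],[1,[0.037,0.002,0],[0,0,0]]]' &&
python3 -m crank '[[1,[0,0,0],[0,0,-8]],[1,[0,0,0],[0,0,-8]],[1,[0,0,0],[0,0,-8]],[1,[0,0,0],[0,0,-8]],[1,[0,0,0],[0,0,-8]],[1,[0,0,0],[0,0,-7.5]],[1,[0,0,0],[0,0,0]]]' &&
python3 -m crank '[[1,[0,0,0],[0,7,0]],[1,[0,0,0],[0,7,0]],[1,[0,0,0],[0,7,0]],[1,[0,0,0],[0,7,0]],[1,[0,0,0],[0,7,0]],[1,[0,0,0],[0,0,0]],[1,[0,0,0],[0,0,0]]]'
python3 -c "
from plan import *
plan(w(-.08,0,.065),35)"
```

```text
time: 0.9
tool_pos: [0.5287, -0.3799, 0.2046]
ee_rot: [-3.14, 0.0, 0.412]
wrist_force: [-0.1, -0.9, -0.5]
width: 0.0336
finger_force: 0.0
time: 1.6
tool_pos: [0.5269, -0.381, 0.2047]
ee_rot: [-3.14, -0.0, 1.24]
wrist_force: [-0.4, 0.4, -0.6]
width: 0.0007
finger_force: 0.0
time: 2.3
tool_pos: [0.5268, -0.3816, 0.2042]
ee_rot: [-3.138, -0.61, 1.236]
wrist_force: [0.5, 0.1, 0.1]
width: 0.0004
finger_force: 0.0
t 2.3 pos [ 0.5268 -0.3816  0.2042] rpy [-179.8  -35.    70.8] F [0.5 0.1 0.1] w 0.0004 q [-0.97  0.53  0.94  0.53  2.01 -0.49]
 carousel xyz mm [-151.     0.3  204.2]
 turn deg [-0.02  0.03 -0.24] Tz [ 0.19  0.54 -0.82]
 shift mm [-21.5   0.5 154.8] world [  23.3   67.1 -139.2]
```

```bash
python3 -m crank '[[1,[-0.005,0,0.035],[0,0,0]],[1,[-0.005,0,0.035],[0,0,0]],[1,[-0.005,0,0.035],[0,0,0]],[1,[-0.004,0,0.030],[0,0,0]],[1,[-0.0025,0.0005,0.020],[0,0,0]],[1,[0,0,0],[0,0,0]],[1,[0,0,0],[0,0,0]]]'
python3 -c "
from plan import *
plan(w(-.08,0,.049),35)"
```

```text
time: 3.0
tool_pos: [0.5516, -0.3132, 0.068]
ee_rot: [3.139, -0.609, 1.243]
wrist_force: [0.7, -0.8, 0.2]
width: 0.0005
finger_force: 0.0
t 3.0 pos [ 0.5516 -0.3132  0.068 ] rpy [179.9 -34.9  71.2] F [ 0.7 -0.8  0.2] w 0.0005 q [-0.88  0.52  1.23  0.52  1.72 -0.56]
 carousel xyz mm [-78.3  -1.1  68. ]
 turn deg [0.06 0.11 0.11] Tz [ 0.19  0.54 -0.82]
 shift mm [-12.3  -1.1  14.6] world [ -1.6  -1.3 -19. ]
```

```bash
python3 -m crank '[[1,[-0.0029,0,0.0041],[0,0,0]],[1,[-0.0029,0,0.0041],[0,0,0]],[1,[-0.0029,0,0.0041],[0,0,0]],[1,[-0.0029,0,0.0041],[0,0,0]],[1,[-0.0029,0,0.0041],[0,0,0]]]'; python3 -m crank '[[1,[-0.0029,0,0.0041],[0,0,0]],[1,[-0.0029,0,0.0041],[0,0,0]]]'; python3 -m crank '[[1,[-0.0006,0,0.0008],[0,0,0]]]'; python3 -m crank '[[1,[-0.0006,0,0.0008],[0,0,0]]]'; python3 -m crank '[[1,[-0.0006,0,0.0008],[0,0,0]]]'
```

```text
time: 3.5
tool_pos: [0.5509, -0.3147, 0.0421]
ee_rot: [3.14, -0.611, 1.241]
wrist_force: [-2.0, -0.5, 6.8]
width: 0.0002
finger_force: 3.1
time: 3.7
tool_pos: [0.5511, -0.3142, 0.0331]
ee_rot: [3.139, -0.613, 1.242]
wrist_force: [-2.2, 0.6, 7.2]
width: 0.0008
finger_force: 4.0
time: 3.8
tool_pos: [0.5511, -0.314, 0.0313]
ee_rot: [3.14, -0.613, 1.241]
wrist_force: [-1.4, 0.3, 6.0]
width: 0.0005
finger_force: 2.8
time: 3.9
tool_pos: [0.5512, -0.314, 0.0305]
ee_rot: [3.14, -0.613, 1.241]
wrist_force: [-0.3, 0.9, 6.6]
width: 0.0003
finger_force: 2.9
time: 4.0
tool_pos: [0.5512, -0.3139, 0.0297]
ee_rot: [3.14, -0.613, 1.241]
wrist_force: [-0.4, 1.3, 8.1]
width: 0.0003
finger_force: 4.0
```

```bash
python3 -m crank '[[1,[-0.0006,0,0.0008],[0,0,0]]]'; python3 -m crank '[[1,[-0.0006,0,0.0008],[0,0,0]]]'; python3 -m crank '[[1,[-0.0006,0,0.0008],[0,0,0]]]'
```

```text
time: 4.1
tool_pos: [0.5513, -0.3138, 0.0296]
ee_rot: [3.139, -0.614, 1.242]
wrist_force: [-2.0, 1.4, 10.6]
width: 0.0005
finger_force: 5.1
time: 4.2
tool_pos: [0.5513, -0.3138, 0.0294]
ee_rot: [3.139, -0.614, 1.243]
wrist_force: [-3.2, 2.1, 13.5]
width: 0.0005
finger_force: 6.4
time: 4.3
tool_pos: [0.5514, -0.3138, 0.0293]
ee_rot: [3.138, -0.615, 1.244]
wrist_force: [-4.0, 1.1, 15.5]
width: 0.0002
finger_force: 7.6
```

```bash
python3 -m crank '[[1,[0.0034,0,-0.0049],[0,0,0]],[1,[0.0034,0,-0.0049],[0,0,0]],[1,[0.0034,0,-0.0049],[0,0,0]],[1,[0.0034,0,-0.0049],[0,0,0]],[1,[0.0034,0,-0.0049],[0,0,0]],[1,[0,0,0],[0,0,0]],[1,[0,0,0],[0,0,0]],[1,[0,0,0],[0,0,0]]]'
cat > look.py <<'E'
import sys
from h import *; from bench import vision
n=sys.argv[1]; s=vision.snapshot("top"); t=vision.snapshot("scene"); pickle.dump(s,open(n+".pkl","wb"))
a=cv2.resize(s["color"][140:240,170:300],None,fx=4,fy=4,interpolation=cv2.INTER_CUBIC)
b=cv2.resize(t["color"][210:310,190:290],None,fx=4,fy=4,interpolation=cv2.INTER_CUBIC)
cv2.imwrite(f"pics/{n}.png",np.hstack([a[:,:400],b])[:,:,::-1])
E
python3 look.py p1
```

```text
time: 5.1
tool_pos: [0.5503, -0.3141, 0.0541]
ee_rot: [-3.14, -0.611, 1.239]
wrist_force: [1.2, -0.2, -0.0]
width: 0.0004
finger_force: 0.0
```

View pics/p1.png

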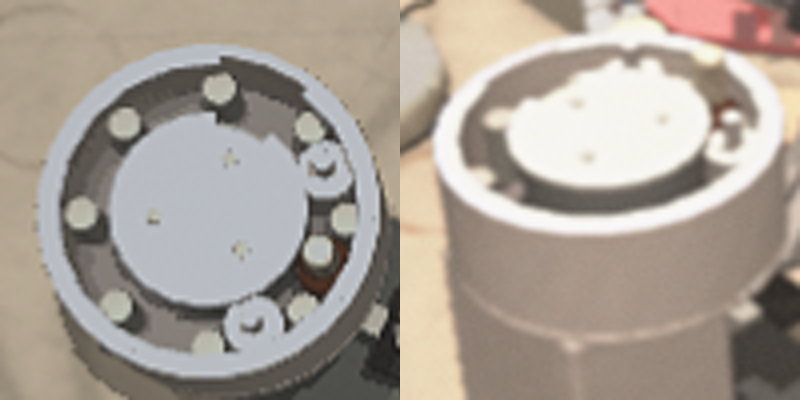

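The first press moved everything one place: the vial cap is now at crop pixel (318,252), with the lead plug at (323,170) and the other at (252,325). Two more presses are needed.

```bash
D='see rows'; python3 -m crank '[[1,[-0.0029,0,0.0041],[0,0,0]],[1,[-0.0029,0,0.0041],[0,0,0]],[1,[-0.0029,0,0.0041],[0,0,0]],[1,[-0.0029,0,0.0041],[0,0,0]],[1,[-0.0029,0,0.0041],[0,0,0]],[1,[-0.0027,0,0.0040],[0,0,0]],[1,[0,0,0],[0,0,0]],[1,[0,0,0],[0,0,0]]]'
python3 -m crank '[[1,[0.0034,0,-0.0049],[0,0,0]],[1,[0.0034,0,-0.0049],[0,0,0]],[1,[0.0034,0,-0.0049],[0,0,0]],[1,[0.0034,0,-0.0049],[0,0,0]],[1,[0.0034,0,-0.0049],[0,0,0]],[1,[0,0,0],[0,0,0]],[1,[0,0,0],[0,0,0]],[1,[0,0,0],[0,0,0]]]'
python3 look.py p2; python3 - <<'E'
from h import *; from plan import C,ex,ey,YAW
for n,px in(("top",(382/6,470/6)),("p1",(318/4,252/4))):
    s=pickle.load(open(n+".pkl","rb")); d=ray(s,[(px[0]+169.6,px[1]+139.6)],.184)[0]-C; print(n,np.degrees(np.arctan2(d@ey,d@ex)),np.hypot(*d[:2]))
E
```

```text
time: 6.0
tool_pos: [0.5514, -0.3138, 0.0294]
ee_rot: [3.138, -0.615, 1.244]
wrist_force: [-2.8, 2.0, 14.8]
width: 0.0004
finger_force: 6.9
time: 6.8
tool_pos: [0.5502, -0.3143, 0.0541]
ee_rot: [-3.14, -0.611, 1.239]
wrist_force: [0.2, 0.6, -0.3]
width: 0.0005
finger_force: 0.0
top 134.96553371828307 0.04966288594713605
p1 176.3265009984865 0.049719946234938424
```

View pics/p2.png

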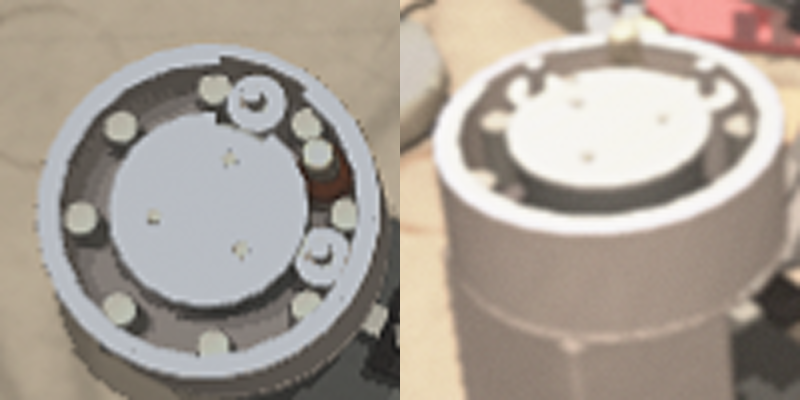

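After the second press the vial cap is at (318,153), with the lead plug in the opening at (255,103). Third press, then a retreat along the tool axis.

```bash
python3 -m crank '[[1,[-0.0029,0,0.0041],[0,0,0]],[1,[-0.0029,0,0.0041],[0,0,0]],[1,[-0.0029,0,0.0041],[0,0,0]],[1,[-0.0029,0,0.0041],[0,0,0]],[1,[-0.0029,0,0.0041],[0,0,0]],[1,[-0.0029,0,0.0041],[0,0,0]],[1,[-0.0004,0,0.0006],[0,0,0]],[1,[0,0,0],[0,0,0]]]'
python3 -m crank '[[1,[0.0034,0,-0.0049],[0,0,0]],[1,[0.0034,0,-0.0049],[0,0,0]],[1,[0.0034,0,-0.0049],[0,0,0]],[1,[0.0034,0,-0.0049],[0,0,0]],[1,[0.0034,0,-0.0049],[0,0,0]],[1,[0.0,0,-0.01],[0,0,0]],[1,[0,0,-0.02],[0,0,0]],[1,[0,0,-0.035],[0,0,0]]]'
python3 -m crank '[[1,[0,0,-0.04],[0,0,0]],[1,[0,0,-0.04],[0,0,0]],[1,[0,0,-0.045],[0,0,0]],[1,[0,0,-0.045],[0,0,0]],[1,[0,0,-0.03],[0,0,0]],[1,[0,0,0],[0,0,0]]]'
python3 look.py p3
python3 -c "
from plan import *
plan(w(0,-.05,.26),0)"
```

```text
time: 7.7
tool_pos: [0.5514, -0.3139, 0.0292]
ee_rot: [3.137, -0.615, 1.245]
wrist_force: [-3.8, 2.5, 16.2]
width: 0.0002
finger_force: 7.9
time: 8.5
tool_pos: [0.5372, -0.3486, 0.1051]
ee_rot: [-3.135, -0.614, 1.237]
wrist_force: [0.6, -1.3, 0.4]
width: 0.0002
finger_force: 0.0
time: 9.1
tool_pos: [0.5001, -0.4617, 0.2745]
ee_rot: [3.135, -0.605, 1.241]
wrist_force: [0.5, -0.0, 0.0]
width: 0.0006
finger_force: 0.0
t 9.2 pos [ 0.5009 -0.4589  0.2699] rpy [-180.  -35.   71.] F [ 0.8  0.  -0.7] w 0.0005 q [-1.05  0.65  0.63  0.57  2.21 -0.46]
 carousel xyz mm [-2.325e+02 -2.000e-01  2.699e+02]
 turn deg [ 1.0e-02 -3.5e+01 -1.1e-01] Tz [ 0. -0. -1.]
 shift mm [184.9  49.3 141.5] world [122.4 203.9  -9.9]
```

View pics/p3.png

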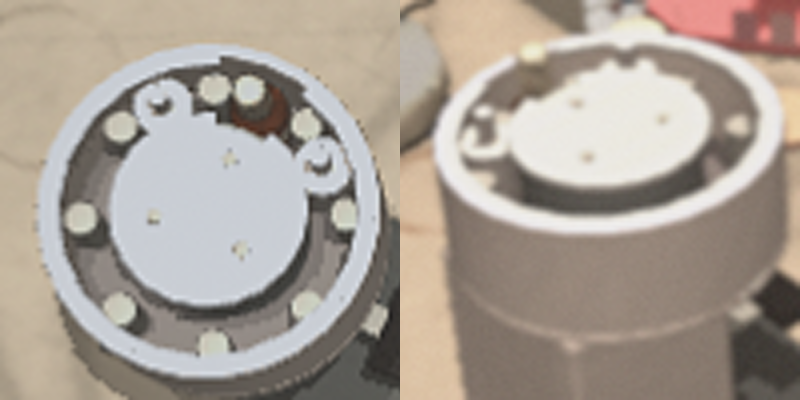

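The vial is in the opening, with its cap at crop pixel (250,90) and amber body visible below. The plugs are either side at (162,103) and (322,160).

```bash
python3 -m crank '[[0.2,[0,0,0],[0,-7,0]],[0.4,[0,0,0],[0,-7,0]],[0.45,[0,0,0],[0,-7,0]],[0.45,[0,0,0],[0,-7,0]],[0.45,[0,0,0],[0,-7,0]],[0.45,[0,0,0],[0,0,0]]]'
python3 - <<'E'
from h import *; from plan import *
s=pickle.load(open("p3.pkl","rb")); v=ray(s,[(250/4+169.6,90/4+139.6)],.184)[0]; d=v-C
print("cap",v,"carousel",d@ex,d@ey); v[2]=.26; plan(v,0)
E
```

```text
time: 9.8
tool_pos: [0.5027, -0.4532, 0.27]
ee_rot: [-3.14, -0.001, 1.247]
wrist_force: [0.2, 0.6, -0.2]
width: 0.0451
finger_force: 0.0
cap [ 0.62273174 -0.25476916  0.184     ] carousel 2.903373505145669e-05 -0.04938490101136599
t 9.8 pos [ 0.5027 -0.4532  0.27  ] rpy [-1.799e+02 -1.000e-01  7.150e+01] F [ 0.2  0.6 -0.2] w 0.0451 q [-0.82  0.38  0.89  0.    1.87 -0.49]
 carousel xyz mm [-2.266e+02 -1.000e-01  2.700e+02]
 turn deg [-0.11 -0.07  0.37] Tz [ 0. -0. -1.]
 shift mm [226.3  50.8  10.2] world [120.  198.4 -10. ]
```

```bash
python3 -m crank '[[0.45,[0.04,0.009,0],[0,0,0.4]],[0.45,[0.04,0.009,0],[0,0,0]],[0.45,[0.04,0.009,0],[0,0,0]],[0.45,[0.04,0.009,0],[0,0,0]],[0.45,[0.04,0.009,0],[0,0,0]],[0.45,[0.026,0.006,0],[0,0,0]],[0.45,[0,0,0],[0,0,0]],[0.45,[0,0,0],[0,0,0]]]' >/dev/null
python3 -c "
from plan import *
plan(np.array([.6228,-.2548,.1735]),0)"
```

```text
t 10.6 pos [ 0.6233 -0.2621  0.2684] rpy [-179.8   -0.    70.7] F [ 1.  -0.9 -0.3] w 0.0518 q [-0.48  0.38  0.89  0.    1.87 -0.14]
 carousel xyz mm [ -6.7 -52.3 268.4]
 turn deg [-0.24 -0.05 -0.44] Tz [ 0. -0. -1.]
 shift mm [ 6.6 -2.5 95. ] world [ -0.5   7.3 -94.9]
```

```bash
python3 -m crank '[[0.45,[0.0066,-0.0025,0.01],[0,0,0]],[0.45,[0,0,0.025],[0,0,0]],[0.45,[0,0,0.025],[0,0,0]],[0.45,[0,0,0.012],[0,0,0]],[0.45,[0,0,0],[0,0,0]],[0.45,[0,0,0],[0,0,0]]]' >/dev/null
python3 -c "
from plan import *
plan(np.array([.6228,-.2548,.1735]),0)"
```

```text
t 11.2 pos [ 0.6234 -0.2561  0.1992] rpy [180.   -0.   70.6] F [0.6 0.2 0. ] w 0.0516 q [-0.47  0.37  1.04  0.    1.73 -0.13]
 carousel xyz mm [ -1.  -50.4 199.2]
 turn deg [ 0.01 -0.   -0.54] Tz [ 0. -0. -1.]
 shift mm [ 1.  -1.  25.7] world [ -0.6   1.3 -25.7]
```

```bash
python3 -m crank '[[0.45,[0.001,-0.001,0.006],[0,0,-0.5]],[0.45,[0,0,0.008],[0,0,0]],[0.45,[0,0,0.007],[0,0,0]],[0.45,[0,0,0.004],[0,0,0]],[0.45,[0,0,0],[0,0,0]],[0.45,[0,0,0],[0,0,0]]]'
python3 -m crank '[[0.6,[0,0,0],[0,0,0]],[0.7,[0,0,0],[0,0,0]],[0.8,[0,0,0],[0,0,0]],[0.9,[0,0,0],[0,0,0]],[1,[0,0,0],[0,0,0]],[1,[0,0,0],[0,0,0]],[1,[0,0,0],[0,0,0]]]'
```

```text
time: 11.8
tool_pos: [0.6231, -0.2537, 0.1736]
ee_rot: [-3.141, 0.0, 1.242]
wrist_force: [0.3, -0.0, 0.8]
width: 0.0517
finger_force: 0.0
time: 12.5
tool_pos: [0.6231, -0.2538, 0.1738]
ee_rot: [3.141, 0.0, 1.242]
wrist_force: [-0.3, -0.5, 0.1]
width: 0.0133
finger_force: 30.0
```

```bash
python3 -m crank '[[1,[0,0,-0.004],[0,0,0]],[1,[0,0,-0.008],[0,0,0]],[1,[0,0,-0.012],[0,0,0]],[1,[0,0,-0.015],[0,0,0]],[1,[0,0,-0.015],[0,0,0]],[1,[0,0,-0.015],[0,0,0]],[1,[0,0,-0.015],[0,0,0]],[1,[0,0,-0.006],[0,0,0]]]'
cat > lk2.py <<'E'
import sys
from h import *; from bench import vision
n=sys.argv[1]; s=vision.snapshot("top"); t=vision.snapshot("scene"); pickle.dump(s,open(n+".pkl","wb"));pickle.dump(t,open(n+"s.pkl","wb"))
a=s["color"][130:330,180:460]; b=t["color"][160:360,190:430]
f=lambda a:cv2.resize(a,(400,int(400*a.shape[0]/a.shape[1])))[:280]
cv2.imwrite(f"pics/{n}.png",np.hstack([f(a),f(b)])[:,:,::-1])
E
sed -i 's/f(a),f(b)/*(f(q) for q in(a,b)),/;s/\[:280\]/[:280]/' lk2.py; python3 lk2.py l1
python3 -c "
from plan import *
plan(np.array([.4945,-.4279,.26]),0)"
```

```text
time: 13.3
tool_pos: [0.6237, -0.2541, 0.2676]
ee_rot: [3.137, 0.001, 1.242]
wrist_force: [0.8, -0.5, 0.2]
width: 0.0135
finger_force: 30.0
t 13.4 pos [ 0.6236 -0.2541  0.2663] rpy [179.8   0.   71.1] F [ 0.7 -0.8 -0.7] w 0.0138 q [-0.47  0.37  0.91 -0.    1.86 -0.14]
 carousel xyz mm [  1.  -50.  266.3]
 turn deg [0.22 0.04 0.04] Tz [ 0. -0. -1.]
 shift mm [-206.2  -66.     6.1] world [-129.1 -173.8   -6.3]
```

View pics/l1.png

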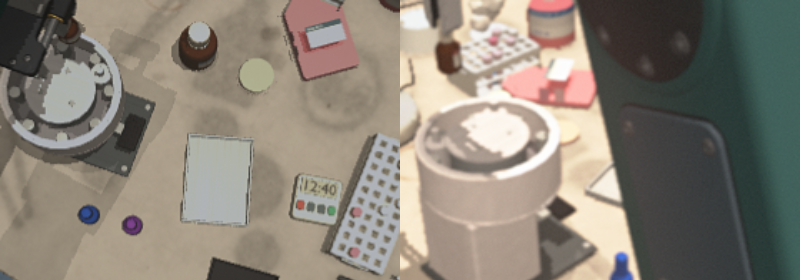

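The vial hangs upright under the fingers, in the right half at (448,55), clear of the drum. I'll carry it over the tray.

```bash
python3 -m crank '[[1,[-0.015,-0.005,0],[0,0,0]],[1,[-0.03,-0.01,0],[0,0,0]],[1,[-0.033,-0.0105,0],[0,0,0]],[1,[-0.033,-0.0105,0],[0,0,0]],[1,[-0.033,-0.0105,0],[0,0,0]],[1,[-0.03,-0.01,0],[0,0,0]],[1,[-0.02,-0.006,0],[0,0,0]],[1,[-0.012,-0.0035,0],[0,0,0]]]'>/dev/null
python3 -m crank '[[1,[0,0,0.02],[0,0,0]],[1,[0,0,0.035],[0,0,0]],[1,[0,0,0.035],[0,0,0]],[1,[0,0,0.035],[0,0,0]],[1,[0,0,0.02],[0,0,0]],[1,[0,0,0.01],[0,0,0]],[1,[0,0,0],[0,0,0]],[1,[0,0,0],[0,0,0]]]'
python3 lk2.py l2
python3 -c "
from plan import *
plan(np.array([.4945,-.4279,.0492]),0)"
```

```text
time: 15.0
tool_pos: [0.4944, -0.4278, 0.11]
ee_rot: [3.14, 0.001, 1.242]
wrist_force: [0.1, 0.4, -0.1]
width: 0.0132
finger_force: 30.0
t 15.1 pos [ 0.4949 -0.4283  0.1111] rpy [1.798e+02 1.000e-01 7.110e+01] F [-0.1 -0.   0.8] w 0.0134 q [-0.8   0.35  1.25 -0.    1.54 -0.47]
 carousel xyz mm [-205.5   15.4  111.1]
 turn deg [0.2  0.1  0.04] Tz [ 0. -0. -1.]
 shift mm [ 0.3 -0.7 61.9] world [ -0.4   0.4 -61.9]
```

View pics/l2.png

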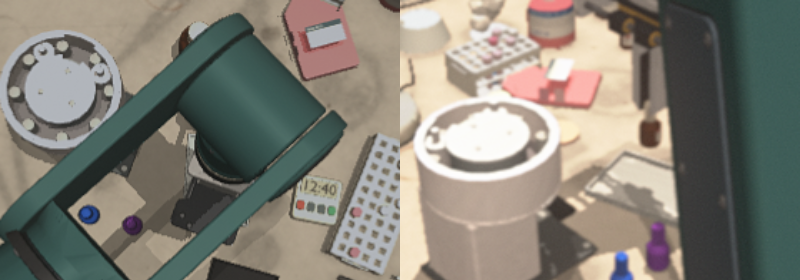

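The vial hangs upright above the tray, at (650,130) in the right half, and both plugs are still in the carousel. Now I'll lower it slowly.

```bash
python3 -m crank '[[1,[0,0,0.01],[0,0,0]],[1,[0,0,0.015],[0,0,0]],[1,[0,0,0.015],[0,0,0]],[1,[0,0,0.01],[0,0,0]],[1,[0,0,0.005],[0,0,0]],[1,[0,0,0.002],[0,0,0]],[1,[0,0,0],[0,0,0]]]'
for i in 1; do python3 -m crank '[[1,[0,0,0.0015],[0,0,0]],[1,[0,0,0],[0,0,0]]]'; done
python3 -m crank '[[1,[0,0,0.0015],[0,0,0]],[1,[0,0,0],[0,0,0]]]'
python3 -m crank '[[1,[0,0,0.001],[0,0,0]],[1,[0,0,0],[0,0,0]]]'
```

```text
time: 15.8
tool_pos: [0.494, -0.4274, 0.0515]
ee_rot: [-3.141, -0.0, 1.242]
wrist_force: [0.9, 0.1, -0.2]
width: 0.0138
finger_force: 30.0
time: 16.0
tool_pos: [0.4943, -0.4277, 0.0509]
ee_rot: [3.141, 0.001, 1.242]
wrist_force: [-0.9, 0.9, -0.6]
width: 0.0132
finger_force: 30.0
time: 16.2
tool_pos: [0.4941, -0.4274, 0.0489]
ee_rot: [3.141, 0.0, 1.242]
wrist_force: [-0.4, 0.2, -0.1]
width: 0.0134
finger_force: 30.0
time: 16.4
tool_pos: [0.4941, -0.4276, 0.0488]
ee_rot: [3.141, 0.001, 1.242]
wrist_force: [-1.5, 1.1, 4.6]
width: 0.0132
finger_force: 30.0
```

```bash
python3 -m crank '[[0.8,[0,0,0],[0,0,0]],[0.7,[0,0,0],[0,0,0]],[0.6,[0,0,0],[0,0,0]],[0.5,[0,0,0],[0,0,0]],[0.5,[0,0,0],[0,0,0]]]'
python3 -m crank '[[0.5,[0,0,-0.01],[0,0,0]],[0.5,[0,0,-0.03],[0,0,0]],[0.5,[0,0,-0.04],[0,0,0]],[0.5,[0,0,-0.04],[0,0,0]],[0.5,[0,0,-0.03],[0,0,0]],[0.5,[-0.04,0,0],[0,0,0]],[0.5,[-0.04,0,0],[0,0,0]],[0.5,[-0.04,0,0],[0,0,0]]]'
python3 -m crank '[[0.5,[-0.04,0,0],[0,0,0]],[0.5,[-0.04,0,0],[0,0,0]],[0.5,[-0.02,0,0],[0,0,0]],[0.5,[0,0,0],[0,0,0]],[0.5,[0,0,0],[0,0,0]],[0.5,[0,0,0],[0,0,0]]]'
python3 lk2.py l3
```

```text
time: 16.9
tool_pos: [0.494, -0.4273, 0.0475]
ee_rot: [-3.141, -0.0, 1.242]
wrist_force: [1.1, 0.7, 0.7]
width: 0.0458
finger_force: 0.0
time: 17.7
tool_pos: [0.4552, -0.542, 0.1997]
ee_rot: [3.139, 0.001, 1.243]
wrist_force: [-0.1, 0.5, 0.7]
width: 0.0471
finger_force: 0.0
time: 18.3
tool_pos: [0.4239, -0.6344, 0.1987]
ee_rot: [3.141, -0.0, 1.243]
wrist_force: [0.4, 1.2, -0.9]
width: 0.0468
finger_force: 0.0
```

View pics/l3.png

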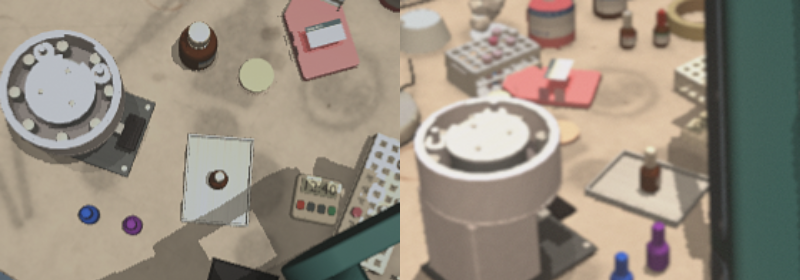

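The vial stands upright in the middle of the tray, at (218,180) on the left and (650,170) on the right. Both plugs are in place, the lever is up and the arm is clear.

```bash
python3 -c "
from bench import robot
print(robot.close_job())"
```

```text
the job is handed in; nothing more can be done
None
```

I handed the job in: three full lever presses brought the vial to the opening, and it now stands upright in the middle of the steel tray; in the last picture both plugs were still in the carousel, the lever was up and the bottle, dish and timer looked undisturbed, but the hand-in returned no verdict.

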